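# Zero the dial gauge, find the packed cartridge by weight and hold it in the gauge

### The arm

A 7-joint arm with a two-finger parallel gripper is mounted at the origin on a cart in front of the work surface, level with it; the furniture and walls round the work are solid. World frame = base frame: x ahead of the robot, y to its left, z up, the work surface at z = 0. Lengths are in m, angles in rad, forces in N, time in s.
With the tool pointing down it reaches from about 0.4 to 0.85 m from the base axis. Payload 6.9 kg.
Tool frame: the origin (TCP) lies at the very end of the fingers, on their centre line; the grasp point (between the pads) lies 19 mm behind it; z points along the fingers, y is the line along which they close (so a half turn about z gives the same grasp; the last joint's range is limited). The gripper opens to 85 mm and grips with 20 to 120 N. Pads are 22 mm wide; open, the fingers measure 114 mm over their backs; the gripper's body (76 mm by 85 mm) begins 54 mm behind the grasp point. The pads swing forward as they close: fully open they stand 13 mm farther back than shut.
Start: joints at [-1.125, 0.507, -0.238, 1.5, 0.126, 1.149, -0.155], TCP at [0.209, 0.589, 0.231] pointing down, gripper open.
Joint ranges: [-3.08, 3.08], [-0.24, 2.05], [-1.43, 1.35], [0, 2.5], [-1.52, 4.66], [0.17, 1.96], [-2.89, 2.89]. Speed limits (rad/s): [2.39, 2.39, 3.14, 3.14, 3.14, 3.14, 3.14].

### API

Orientations are given as a rotation vector (axis times angle).
In Python, from bench import env gives the robot as it stands.
- The arm moves only by the tool carry_out, never from a script. Its argument "deltas" is one flat list of numbers, 5 for each row, row after row: the shift along the tool's x, y, z normalised to -1 to 1, where 1 is 0.03 m, then the turn about the tool's z normalised to -1 to 1, where 1 is 2 pi rad, then the opening, from 0 (shut) to 1 (fully open). A call has 1 to 20 rows; each row shifts and turns the commanded pose from where the row before left it, along the tool's axes as they then stand; what a row does not reach is not made up. A row lasts 1/10 s, in which the tool goes at most 50 mm and 8.59 degrees, less where a joint would pass 70% of its speed; a pose out of reach is approached as far as the arm can. A call with a number of a shift or a turn outside -1 to 1 is refused whole. A call with a gripper value outside its range is refused whole. The fingers move at their own pace and stop on an object; "squeeze" is the grip in N (left out, the last holds). Time passes only in rows, so rows that do not move let the fingers close. It gives the time, the measured TCP pose, the force, the opening and the grip force at its end, in the units of the state.
- env.get_state(): the state, without advancing time (a new reading comes with each control period).
- env.read_camera(name): name is "side" or "top"; returns (picture, depth): 480x640x3 uint8, red, green, blue; 480x640 float32, m along the optical axis (not along the pixel's ray), 0 where there is no reading.
- env.camera_info(name): a dict with "vfov" (degrees; the focal length in pixels is half the picture's height over the tangent of half this angle, whatever the lens; pixels are square), "cx", "cy" (the principal point, pixels), "dist_coeffs" ([k1, k2, p1, p2, k3] as OpenCV has them; the pictures are not rectified), "rvec" (rotation vector, rad) and "tvec" (3), from world to camera coordinates, as OpenCV has them. Camera axes: x right, y down, z forward; pixel columns grow to the right and rows downward; lengths in m; the calibration is good to about 2 mm. A picture is of the moment at which its call begins. camera_info takes no time and is no camera call.
- env.close_job(): hands the job in; it is judged then, once.
Trained networks look in the newest picture that a camera, given by its name, has taken for a name from the list of things; names that differ only in an ending like _2 or _b are one class to them, and where a whole thing is asked for, a point or a joint stands for the part that bears it (a point fixed in the world has none). Each returns a list of dicts, best first, with "confidence" (0 to 1); they miss things now and then, are a little off and sometimes report something else, mostly with a low value. They report only what shows in the picture. A call takes as long as a camera call. They do not tell look-alikes from the thing itself.
- env.boxes_of(camera, target): "box" ([centre column, centre row, width, height] in pixels, round what is visible of it).
- env.trace(camera, target): "pixels" (480x640 bool, what is visible of it) and "box" ([centre column, centre row, width, height] in pixels, round what is visible of it).
The state is a dict: "time": time; "joint_pos": joint angles; "joint_velocities": joint speeds; "tau": joint torques, N m; "tool_pos": TCP position; "tcp_rot": TCP orientation; "contact_force": force on the tool from outside, world axes, zero at the start; "moment": the same for the moment, N m; "finger_gap": opening from 0.0 (shut) to 1.0 (fully open); "finger_force": force on a finger pad.
Only numpy, scipy, OpenCV 4.12 (cv2) and the standard library are available. Lean on these libraries where they do the work, as an engineer would, in place of code of your own. Each camera call takes 0.05 s, during which the arm holds its last target. There are 200 camera calls.

### The job

First zero the dial gauge: turn its bezel until the bold zero mark lies under the resting pointer, and let go. Then lift the two cartridges in turn clear of the bench to feel which is heavier (that one is packed, the other is empty), standing the lighter one back upright on the bench, and put only the heavier one into the gauge: lower it upright between anvil and plunger and hold it there against the anvil, clear of the gauge's base, so that the plunger reads its diameter. Finish while still holding it there; leave the other things on the bench alone.

Things in the scene. Friction and masses are not known exactly. Their poses are not given: they have to be found in the camera images.
- gauge: Dial diameter gauge, fixed: grey base 60 x 144 x 14 mm, at one end a column with a dial facing up, at the other the anvil post (22 mm wide, 78 mm high). Origin: under the base, near its middle. z up; y level from the anvil to the dial, along the measuring axis, which is 70 mm up at x = 0. Between anvil and plunger all is open above the base: a part goes in from above.
- jaw_center (a point): Where the middle axis of a 32 mm cartridge stands when it is against the anvil: on the measuring axis, 16 mm from the anvil face (gauge y = -24 mm), 70 mm above the bench. Axes as the gauge's.
- dial_center (a point): Middle of the dial, level with the top of the bezel ring, 86 mm above the bench and 76 mm from jaw_center along the gauge's y. Axes as the gauge's.
- bezel (a joint): Turn of the knurled ring (50 mm across, 12 mm high, vertical axis through dial_center), which carries the white dial plate. Grip it across, from above, 6 to 10 mm deep. Rad, grows anticlockwise from above; 0: the bold bar with a dot (zero mark) is under the resting pointer, which points along gauge +y, away from the plunger. Stiff (0.06 N m), stays where left; stops at -0.6 and 2.0.
- plunger (a joint): How far the plunger (16 mm domed tip, facing the anvil on the measuring axis) is pushed back towards the dial, m: 0 at rest, nose at gauge y = -11 mm, 29 mm from the anvil face; at most 0.008. Spring 1.4 N at rest, 2.4 N at the end. Turns the pointer clockwise, one turn for 10 mm. A 32 mm cartridge against the anvil reads 0.003.
- cartridge_1: One of two closed metal cartridges that look alike: upright cylinder 32 mm across, foot tapering over 7.5 mm to 22 mm across, plain body, knurled cap from 58 to 73 mm up, hose nipple on top to 88 mm. Origin: centre of the underside, z along its axis. Stands upright on the bench. Which one is packed cannot be seen: the packed one weighs 0.33 to 0.40 kg, the empty one 0.14 to 0.19 kg.
- anvil: Fixed round anvil of the gauge, 12 mm across, on the measuring axis; its flat face at gauge y = -40 mm looks at the plunger, the post stands at y = -68 to -52 mm. Origin and axes are the gauge's.
- cartridge_2: The other cartridge, of the same shape and size (see cartridge_1); it is either the packed or the empty one.
- sample_vial: Bystander: small vial with a cap and white hose tip, 28 mm across, 73 mm high, standing on the bench. Origin: centre of the underside.
- petri_dish: Bystander: petri dish 46 mm across, 12 mm high. Origin: centre of the underside.
- spanner: Bystander: flat combination spanner 19 x 137 x 6 mm. Origin: centre of the underside.
There are look-alikes about, which are no part of the job. Leave any green look-alike of the cartridge_2 alone.

How it is judged:
By the outcome, as a careful person would: the job done as asked, in the order asked, and still so for the second after the job is handed in, while the arm keeps its last pose, push and grip.
It also fails if it takes over 72 s, if anything falls off the work surface, if the arm or the gripper's body presses on something with over 40 N, if the wrist force passes 120 N, or if a joint passes its speed limit or range.

## Working session

There is one attempt and no reset: what is moved stays moved. The work goes in short steps, Python scripts to look and compute and a tool call to move; the robot and the scene stay as the last step left them, time stands still between calls to the robot, and variables do not carry over. Pictures are saved under pics/ and viewed, at most 10 in all, crops included, and the job is handed in when it is done.

Besides the shell and the picture viewer there is one more tool, called after "Request:" as a command line: name --argument value ..., lists and objects as JSON in quotes. carry_out: Moves the arm, as the interface text tells. Scaled input: -1 to 1 covers 0.03 m each way for a shift and 2 pi rad each way for a turn. Its arguments: {"type":"object","properties":{"deltas":{"type":"array","items":{"type":"number"}},"squeeze":{"type":"number"}},"required":["deltas"]}

```bash
mkdir -p pics; ls
cat > h.py <<'E'
from bench import env
import numpy as np, cv2
def cam(n):
    i=env.camera_info(n); f=240/np.tan(np.radians(i["vfov"])/2)
    K=np.array([[f,0,i["cx"]],[0,f,i["cy"]],[0,0,1]]); R=cv2.Rodrigues(np.array(i["rvec"],float))[0]
    return K,np.array(i["dist_coeffs"],float),R,np.array(i["tvec"],float)
def ray(n,px):
    K,d,R,t=cam(n); p=cv2.undistortPointsIter(np.array(px,float).reshape(-1,1,2),K,d,None,None,(3,100,1e-10)).reshape(-1,2)
    return np.c_[p,np.ones(len(p))]@R, -R.T@t
def at_z(n,px,z):
    v,c=ray(n,px); return c+v*((z-c[2])/v[:,2])[:,None]
def at_d(n,px,d):
    v,c=ray(n,px); return c+v*np.array(d,float).reshape(-1,1)
def proj(n,P):
    K,d,R,t=cam(n); return cv2.projectPoints(np.array(P,float).reshape(-1,1,3),cv2.Rodrigues(R)[0],t,K,d)[0].reshape(-1,2)
E
python3 - <<'E'
from h import *
for n in("side","top"):
    p,d=env.read_camera(n); cv2.imwrite(f"pics/{n}0.png",p[...,::-1]); np.save(f"{n}0.npy",d)
    K,di,R,t=cam(n); print(n,K[0,0],di,-R.T@t,R[2])
    for o in("cartridge_1","gauge","bezel","sample_vial"):
        for b in env.boxes_of(n,o): print(o,np.round(b["box"],1),round(b["confidence"],2))
print(env.get_state())
E
```

```text
pics
side 538.2709668561607 [-0.03821631  0.          0.          0.          0.        ] [ 0.1204898  -0.81211133  0.93884136] [ 0.40429099  0.41315964 -0.81599504]
cartridge_1 [310.2 219.2  16.4  33.2] 0.89
cartridge_1 [334.1 282.2  18.4  26. ] 0.7
cartridge_1 [311.6 253.6  18.9  31. ] 0.65
cartridge_1 [396.3 367.1  23.   29.9] 0.58
gauge [288.7 190.3  64.2  78.3] 0.58
bezel [305.4 167.6  25.5  20.5] 0.55
sample_vial [384.  288.1  16.4  26.5] 0.53
top 438.7534143835907 [-0.10197999  0.          0.          0.          0.        ] [ 0.49536793 -0.42282918  0.95324296] [ 0.07262063  0.01908412 -0.99717704]
cartridge_1 [305.1 260.6  16.8  16.2] 0.68
cartridge_1 [274.6 233.6  19.9  15.5] 0.6
cartridge_1 [342.4 266.9  12.5  18.9] 0.58
cartridge_1 [436.4 285.5  25.1  15.2] 0.52
gauge [231.7 222.3  44.   76.3] 0.7
bezel [222.6 199.5  23.1  20.8] 0.95
bezel [341.8 209.6  21.9  19.9] 0.34
sample_vial [377.1 233.6  13.9  15.4] 0.61
{'time': 0.5, 'joint_pos': array([-1.12451387,  0.50754243, -0.23761427,  1.50026432,  0.12572062,
        1.1489015 , -0.15480727]), 'joint_velocities': array([ 9.64162460e-04,  1.69720531e-05, -5.21054062e-04, -2.52098641e-03,
        3.61930253e-05,  3.39959210e-03,  7.08016701e-05]), 'tau': array([ 1.33734073e-03, -6.19846416e+01, -2.18264848e+00, -2.49768555e+01,
        1.37853983e-02,  3.04600588e-03,  1.63931657e-05]), 'tool_pos': array([0.2088992 , 0.58900842, 0.23122686]), 'tcp_rot': array([-5.32714456e-01, -3.09607891e+00,  2.07029782e-04]), 'contact_force': array([ 0.32164958, -0.09883655, -0.43994085]), 'moment': array([-0.04651771, -0.00198588,  0.02010848]), 'finger_force': 0.0, 'finger_gap': 1.0006129369663819}
```

Run:
```python
import cv2
a=cv2.imread("pics/top0.png")[150:330,180:460]; cv2.imwrite("pics/top0c.png",cv2.resize(a,(784,504),interpolation=cv2.INTER_CUBIC))
a=cv2.imread("pics/side0.png")[130:400,230:450]; cv2.imwrite("pics/side0c.png",cv2.resize(a,(489,600),interpolation=cv2.INTER_CUBIC))
```

```text
(no output)
```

View pics/top0c.png

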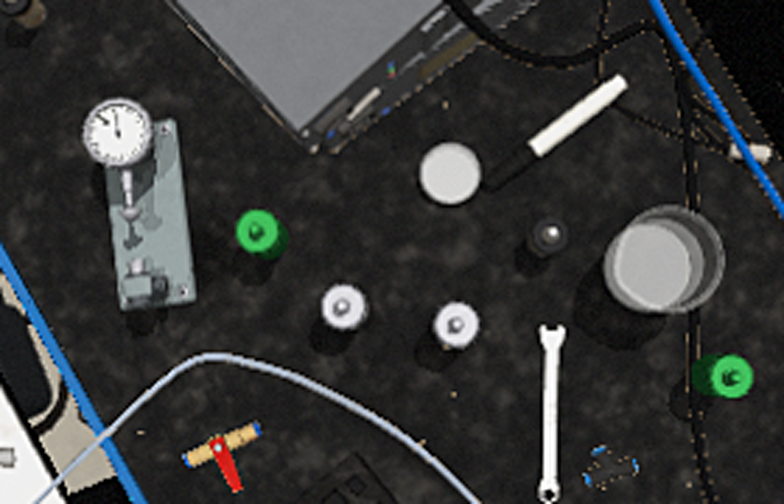

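View pics/side0c.png

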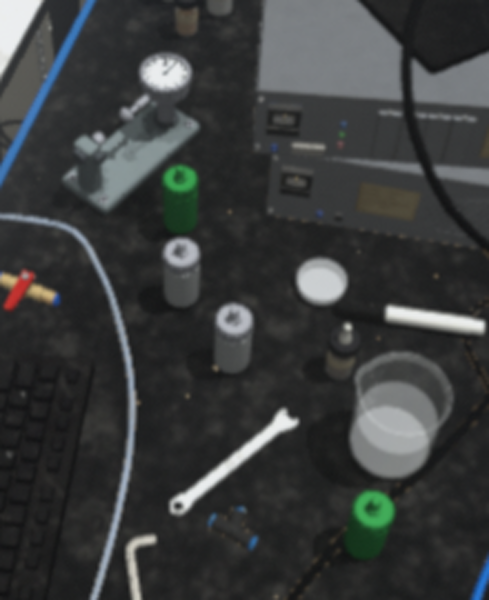

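```bash
python3 - <<'E'
from h import *
for n in("top","side"):
    d=np.load(n+"0.npy")
    r=env.read_camera(n)
    for o in("cartridge_1","bezel","gauge","sample_vial"):
        for b in env.trace(n,o)[:5]:
            m=b["pixels"]; ys,xs=np.nonzero(m); dd=d[ys,xs]; k=dd>0
            P=at_d(n,np.c_[xs,ys][k],dd[k])
            zt=np.percentile(P[:,2],97)
            print(n,o,round(b["confidence"],2),"px",xs.mean().round(1),ys.mean().round(1),"zt",zt.round(3),"mean",P.mean(0).round(4),
              "top",P[P[:,2]>zt-.012].mean(0).round(4))
            if o in("gauge","bezel"):
                if o=="gauge":
                    for lo,hi in((.008,.022),(.06,.075),(.074,.082)):
                        s=P[(P[:,2]>lo)&(P[:,2]<hi)][:,:2].astype(np.float32)
                        if len(s)>4: print("  slice",lo,len(s),s.mean(0).round(4),cv2.minAreaRect(s*1000))
                else: print("  ellipse",cv2.fitEllipse(cv2.findContours(m.astype(np.uint8),0,1)[0][0]), at_z(n,[[xs.mean(),ys.mean()]],.086))
# box & heights map
d=np.load("top0.npy"); ys,xs=np.mgrid[150:300:1,180:470:1]; P=at_d("top",np.c_[xs.ravel(),ys.ravel()],d[ys,xs].ravel())
b=P[(P[:,2]>.1)]; print("tall", b.min(0),b.max(0)); 
for X in np.arange(.2,.7,.04):
  print(round(X,2),[int(1000*np.max(P[(abs(P[:,0]-X)<.02)&(abs(P[:,1]-Y)<.02),2],initial=-.1)) for Y in np.arange(-.6,.0,.04)])
E
python3 - <<'E'
import cv2,sys
sys.path.insert(0,'.')
a=cv2.imread("pics/top0.png")[180:220,202:244]; b=cv2.imread("pics/side0.png")[152:184,285:327]
a=cv2.resize(a,(420,400),interpolation=cv2.INTER_CUBIC); b=cv2.resize(b,(380,400),interpolation=cv2.INTER_CUBIC)
cv2.imwrite("pics/dial0.png",cv2.hconcat([a,b]))
E
```

```text
top cartridge_1 0.62 px 342.6 264.9 zt 0.09 mean [ 0.5129 -0.4505  0.0726] top [ 0.5125 -0.451   0.0861]
top cartridge_1 0.57 px 273.0 232.6 zt 0.087 mean [ 0.5803 -0.3097  0.0651] top [ 0.5816 -0.3092  0.0795]
top cartridge_1 0.5 px 437.6 283.9 zt 0.087 mean [ 0.4721 -0.6426  0.064 ] top [ 0.4729 -0.6453  0.0799]
top cartridge_1 0.49 px 303.1 258.9 zt 0.088 mean [ 0.5259 -0.3712  0.0716] top [ 0.5261 -0.3715  0.0825]
top gauge 0.83 px 231.1 222.4 zt 0.086 mean [ 0.6054 -0.2177  0.0385] top [ 0.6264 -0.2119  0.0825]
  slice 0.008 1271 [ 0.5961 -0.2199] ((600.89501953125, -213.7805633544922), (142.41200256347656, 61.75865936279297), 6.918883800506592)
  slice 0.06 101 [ 0.5844 -0.2206] ((586.7882080078125, -222.9644775390625), (112.95320892333984, 27.788101196289062), 5.97151517868042)
  slice 0.074 241 [ 0.5793 -0.2197] ((601.714599609375, -220.6588134765625), (146.27081298828125, 46.615299224853516), 12.648258209228516)
top sample_vial 0.6 px 375.2 233.8 zt 0.071 mean [ 0.5763 -0.519   0.0534] top [ 0.5777 -0.5212  0.0658]
top sample_vial 0.41 px 230.9 222.3 zt 0.086 mean [ 0.6055 -
[... 1753 characters left out ...]
-100, -100, -100, -100, -100, -100, -100, -100, -100, -100]
0.36 [-100, -100, -100, -100, -100, -100, -100, -100, -100, -100, -100, -100, -100, -100, -100]
0.4 [-100, -100, -100, -100, -100, -100, -100, -100, -100, -100, -100, -100, -100, -100, -100]
0.44 [5, 5, 11, 5, 5, 18, 19, 5, 6, 5, 37, 5, 2, 3, -100]
0.48 [5, 7, 10, 6, 953, 5, 18, 24, 29, 36, 36, 5, 2, 0, -100]
0.52 [96, 95, 9, 76, 91, 77, 90, 7, 5, 81, 79, 6, 5, -100, -100]
0.56 [55, 95, 75, 6, 7, 5, 73, 88, 77, 82, 82, 5, 5, 3, -100]
0.6 [95, 94, 73, 16, 15, 5, 5, 90, 76, 76, 80, 5, 4, 3, -100]
0.64 [5, 12, 20, 18, 16, 188, 190, 188, 6, 88, 88, 11, 4, 5, -100]
0.68 [127, 137, 187, 238, 251, 190, 189, 191, 189, 89, 91, 7, 5, 3, -100]
```

View pics/dial0.png

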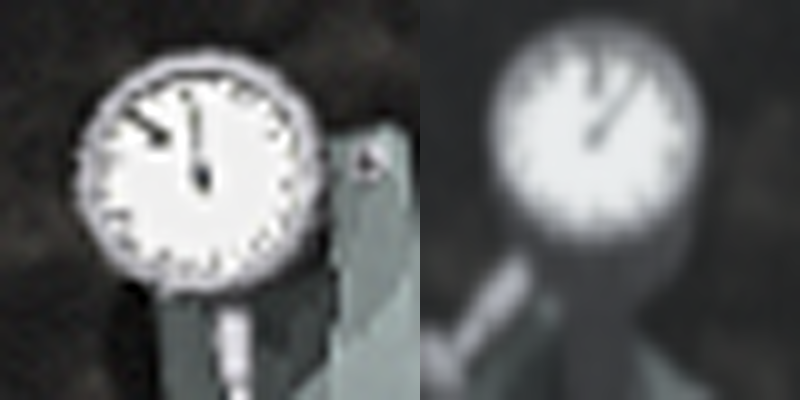

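```bash
cat > dial.py <<'E'
from h import *
def polar(n,img,c,z=.085,r=(.0125,.0175),N=360):
    a=np.radians(np.arange(N)); R=np.linspace(r[0],r[1],9)
    P=np.stack([c[0]+np.outer(np.cos(a),R),c[1]+np.outer(np.sin(a),R),np.full((N,9),z)],-1).reshape(-1,3)
    q=proj(n,P).astype(np.float32); g=cv2.cvtColor(img,cv2.COLOR_BGR2GRAY)
    return cv2.remap(g,q[:,0].reshape(N,9),q[:,1].reshape(N,9),cv2.INTER_CUBIC).astype(float)
E
python3 - <<'E'
from dial import *
img=cv2.imread("pics/top0.png"); s=cv2.imread("pics/side0.png")
# circle fit of dial ring: bright mask
def px(u,v): return [202+u/10-.45,180+v/10-.45]
names=dict(c=(200,172),hub=(203,178),tip=(190,95),z1=(125,108),z2=(168,140))
W={k:at_z("top",[px(*v)],.086)[0] for k,v in names.items()}
for k in W: print(k,W[k].round(4))
ang=lambda a,b: np.degrees(np.arctan2(*(W[b]-W[a])[1::-1]))
print("pointer",ang("hub","tip"),"zero from c",ang("c","z1"),"hub",ang("hub","z1"),"bar",ang("z2","z1"))
for n,im,c in(("top",img,W["hub"]),("top",img,W["c"]),("side",s,(.6492,-.211,0))):
    for r in((.008,.012),(.012,.018)):
        p=polar(n,im,c,r=r).mean(1); p=p.reshape(-1,5).mean(1).astype(int)
        print(n,r,"from -40:",np.roll(p,8)[:34])
cv2.imwrite("pics/ov.png",np.hstack([cv2.resize(img,(400,300)),cv2.resize(s,(400,300))]))
for q in((239,150),(287,197),(337,153),(292,204)): print("box",q,at_z("top",[q],.19)[0].round(3))
for q in((302.5,259.3),(342.9,266)): print("nipple",at_z("top",[q],.088)[0].round(4))
E
```

```text
c [ 0.6524 -0.2081  0.086 ]
hub [ 0.6512 -0.2087  0.086 ]
tip [ 0.6682 -0.2058  0.086 ]
z1 [ 0.6658 -0.1925  0.086 ]
z2 [ 0.6591 -0.2014  0.086 ]
pointer 9.510237006317972 zero from c 49.239021633553286 hub 47.854112973221035 bar 52.93840043344116
top (0.008, 0.012) from -40: [239 239 239 241 243 244 242 238 212 169 153 183 228 250 248 224 192 180
 195 225 248 250 243 240 239 239 239 239 239 239 240 240 239 239]
top (0.012, 0.018) from -40: [244 237 233 229 228 241 245 246 227 186 165 209 249 249 246 220 144  88
 148 214 239 246 239 235 238 242 242 243 243 236 214 220 234 240]
top (0.008, 0.012) from -40: [239 240 241 243 244 243 241 223 179 145 161 209 245 253 247 215 162 127
 132 167 212 245 253 244 240 239 239 239 239 239 239 240 240 240]
top (0.012, 0.018) from -40: [236 228 224 216 232 246 241 241 221 188 175 219 249 246 243 242 193 107
 122 204 234 243 243 231 231 237 243 242 243 244 233 213 222 236]
side (0.008, 0.012) from -40: [233 234 235 235 235 235 235 235 235 233 230 224 213 200 192 190 194 200
 208 214 218 221 224 227 229 231 232 233 234 234 234 234 234 235]
side (0.012, 0.018) from -40: [203 213 222 227 227 227 228 230 231 232 230 217 200 194 202 210 208 195
 183 192 210 225 233 234 234 234 235 235 234 234 234 233 232 231]
box (239, 150) [ 0.718 -0.264  0.19 ]
box (287, 197) [ 0.631 -0.351  0.19 ]
box (337, 153) [ 0.709 -0.44   0.19 ]
box (292, 204) [ 0.619 -0.359  0.19 ]
nipple [ 0.5245 -0.371   0.088 ]
nipple [ 0.5104 -0.4505  0.088 ]
```

View pics/ov.png

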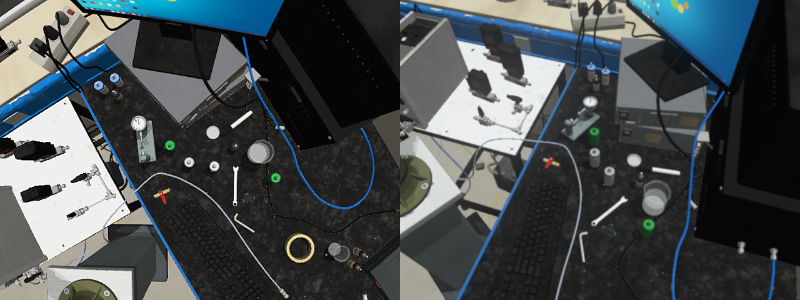

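Run:
```python
from h import *
Q=[]
for n in("top","side"):
    d=np.load(n+"0.npy"); ys,xs=np.mgrid[0:480:2,0:640:2]; dd=d[ys,xs].ravel(); k=dd>0
    P=at_d(n,np.c_[xs.ravel(),ys.ravel()][k],dd[k]); Q.append(P)
    g=P[(P[:,2]>.065)&(P[:,2]<.09)&(P[:,0]<.572)&(P[:,0]>.51)&(P[:,1]>-.25)&(P[:,1]<-.19)]
    t=g[g[:,2]>.073]; print(n,"post",len(t),t.mean(0).round(4), t.min(0).round(4),t.max(0).round(4))
    # base top
    d2=np.load(n+"0.npy"); ys,xs=np.mgrid[140:300,200:340]; P2=at_d(n,np.c_[xs.ravel(),ys.ravel()],d2[ys,xs].ravel())
    b=P2[(abs(P2[:,2]-.014)<.004)&(P2[:,0]>.5)&(P2[:,0]<.7)&(P2[:,1]>-.27)&(P2[:,1]<-.16)]; print("base",len(b),cv2.minAreaRect((b[:,:2]*1000).astype(np.float32)))
    r=P2[(P2[:,2]>.078)&(P2[:,0]>.61)&(P2[:,0]<.69)&(P2[:,1]>-.25)]; print("ring",r.mean(0).round(4),cv2.minEnclosingCircle((r[:,:2]*1000).astype(np.float32)))
P=np.vstack(Q)
for X in np.arange(.0,.95,.1):
  print(round(X,2),[int(1000*np.max(P[(abs(P[:,0]-X)<.05)&(abs(P[:,1]-Y)<.05)&(P[:,2]<.93),2],initial=-.999)) for Y in np.arange(-.7,.75,.1)])
print(np.degrees(np.arctan2(.1,1)))
```

```text
top post 41 [ 0.5428 -0.2244  0.0772] [ 0.529  -0.2403  0.0731] [ 0.5614 -0.2116  0.081 ]
base 1212 ((600.9278564453125, -214.04971313476562), (142.40936279296875, 61.21218490600586), 6.922360420227051)
ring [ 0.6515 -0.2084  0.0844] ((652.3040161132812, -207.51925659179688), 26.418485641479492)
side post 33 [ 0.5398 -0.224   0.0768] [ 0.5262 -0.2409  0.0733] [ 0.558  -0.2121  0.0807]
base 1034 ((599.7785034179688, -213.59127807617188), (145.81600952148438, 61.35154724121094), 6.717756271362305)
ring [ 0.65   -0.2083  0.0841] ((651.4090576171875, -208.0592498779297), 26.18643569946289)
0.0 [3, 2, 10, 4, -999, 3, 102, 105, 22, 2, -788, -788, -789, -999, -999]
0.1 [21, 29, 27, 21, 2, 4, 55, 116, 91, 179, -25, -791, -999, -999, -999]
0.2 [28, 26, 29, 25, 14, -3, 1, 3, 254, 260, -642, -506, -400, -788, -743]
0.3 [29, 9, 27, 28, 26, 5, 50, 88, 31, 260, 264, 259, -622, -789, -790]
0.4 [12, 18, 16, 27, 36, 43, 48, 91, 128, 255, 259, 258, 168, 170, 150]
0.5 [85, 96, 91, 92, 29, 81, 29, 76, 169, 168, 157, 30, 152, 154, 153]
0.6 [547, 95, 72, 189, 188, 88, 5, 6, 174, 170, 170, 154, 154, 153, -999]
0.7 [548, 288, 246, 280, 190, 189, 7, 6, 134, 154, 154, 176, 154, -999, -999]
0.8 [548, 574, 553, 496, 202, 200, 121, 256, 266, 156, 175, 170, -999, -999, -999]
0.9 [-999, 547, 333, 457, 443, 388, 360, 264, 264, 230, 177, -999, -999, -999, -999]
5.710593137499643
```

Request:
carry_out --deltas '[0,0,-1,0.023,1,0,0,-1,0.023,1,0,0,-1,0.023,1,0,0,-1,0.023,1,0,0,-1,0.023,1,0,0,0,0.023,1]'

```text
time: 1.6
tool_pos: [0.2092, 0.5903, 0.3861]
tcp_rot: [-1.79, -2.579, -0.011]
contact_force: [0.5, 1.3, -0.3]
finger_gap: 0.997
finger_force: 0.0
```

```bash
cat > go.py <<'E'
from h import *
import sys
def plan(x,y,z,hd=None):
    s=env.get_state(); R=cv2.Rodrigues(np.array(s["tcp_rot"]))[0]; p=s["tool_pos"]
    h=np.degrees(np.arctan2(R[1,1],R[0,1]))
    print("t",round(s["time"],2),"pos",p.round(4),"head",round(h,2),"tilt",np.degrees(np.arccos(-R[2,2])).round(2),"F",s["contact_force"].round(2),"gap",round(s["finger_gap"],3),"ff",round(s["finger_force"],1),"q7",s["joint_pos"][6].round(2))
    print("units tool",(R.T@(np.array([x,y,z])-p)/.03).round(3), "" if hd is None else ("turn",round(((h-hd+90)%180-90)/360,4)))
if __name__=="__main__": plan(*map(float,sys.argv[1:]))
E
python3 go.py .5 .3 .38
```

```text
t 1.6 pos [0.2092 0.5903 0.3861] head 20.46 tilt 0.44 F [ 0.5   1.25 -0.29] gap 0.997 ff 0.0 q7 -0.92
units tool [-12.456   5.699   0.153]
```

Request:
carry_out --deltas '[-1,0.46,0,0,1,-1,0.46,0,0,1,-1,0.46,0,0,1,-1,0.46,0,0,1,-1,0.46,0,0,1,-1,0.46,0,0,1,-1,0.46,0,0,1,-1,0.46,0,0,1,-1,0.46,0,0,1,-1,0.46,0,0,1,-1,0.46,0,0,1,-1,0.46,0,0,1,-0.46,0.18,0,0,1]'

```text
time: 2.9
tool_pos: [0.5036, 0.2972, 0.3812]
tcp_rot: [1.789, 2.581, -0.001]
contact_force: [-0.6, 0.4, -0.4]
finger_gap: 0.998
finger_force: 0.0
```

Request:
carry_out --deltas '[-1,-0.07,0,0,1,-1,-0.07,0,0,1,-1,-0.07,0,0,1,-1,-0.07,0,0,1,-1,-0.07,0,0,1,-1,-0.07,0,0,1,-1,-0.07,0,0,1,-1,-0.07,0,0,1,-1,-0.07,0,0,1,-1,-0.07,0,0,1,-1,-0.07,0,0,1,-1,-0.07,0,0,1,-1,-0.07,0,0,1,-1,-0.07,0,0,1,-1,-0.07,0,0,1,-1,-0.07,0,0,1,-0.6,0,0,0,1,0,0,0,0,1]'

```text
time: 4.7
tool_pos: [0.6469, -0.1796, 0.3803]
tcp_rot: [-1.788, -2.582, 0.002]
contact_force: [-0.8, -0.3, -0.0]
finger_gap: 1.002
finger_force: 0.0
```

```bash
python3 go.py .6515 -.2082 .15 20.5
```

```text
t 4.7 pos [ 0.6469 -0.1796  0.3803] head 20.61 tilt 0.09 F [-0.77 -0.28 -0.02] gap 1.002 ff 0.0 q7 0.68
units tool [-0.944 -0.179  7.677] ('turn', np.float64(0.0003))
```

Request:
carry_out --deltas '[-0.94,-0.18,0,0,1,0,0,1,0,1,0,0,1,0,1,0,0,1,0,1,0,0,1,0,1,0,0,1,0,1,0,0,1,0,1,0,0,1,0,1,0,0,0.5,0,1,0,0,0,0,1]'

```text
time: 5.7
tool_pos: [0.6507, -0.2027, 0.1537]
tcp_rot: [-1.779, -2.583, 0.0]
contact_force: [0.2, -0.1, -0.7]
finger_gap: 0.998
finger_force: 0.0
```

```bash
python3 go.py .6515 -.2082 .075 20.5
python3 - <<'E'
from h import *
p,d=env.read_camera("top"); cv2.imwrite("pics/top1.png",p[...,::-1])
q,d=env.read_camera("side"); 
a=cv2.resize(p[150:250,170:290,::-1],(480,400),interpolation=3); b=cv2.resize(q[110:220,270:350,::-1],(300,400),interpolation=3)
cv2.imwrite("pics/g1.png",np.hstack([a,b]))
E
```

```text
t 5.7 pos [ 0.6507 -0.2027  0.1537] head 20.9 tilt 0.29 F [ 0.19 -0.14 -0.67] gap 0.998 ff 0.0 q7 0.75
units tool [-0.19  -0.031  2.623] ('turn', np.float64(0.0011))
```

View pics/g1.png

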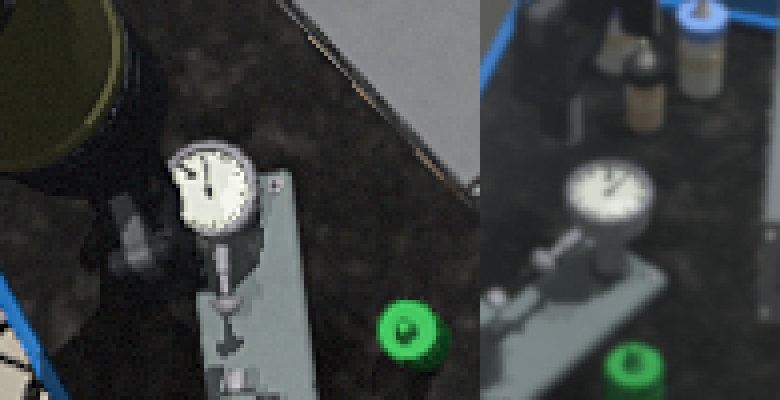

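Run:
```python
from h import *
s=env.get_state(); R=cv2.Rodrigues(np.array(s["tcp_rot"]))[0]; p=s["tool_pos"]
for k in(-.0425,0,.0425):
    for dz in (-.013,-.05):
        P=p+R@[0,k,dz]
        print(k,dz,P.round(3),"top crop",((proj("top",[P])[0]-[170,150])*4).round(),"side crop",((proj("side",[P])[0]-[270,110])*[3.75,3.64]).round())
```

```text
-0.0425 -0.013 [ 0.613 -0.219  0.17 ] top crop [185. 241.] side crop [ 87. 131.]
-0.0425 -0.05 [ 0.613 -0.219  0.207] top crop [163. 229.] side crop [85. 82.]
0 -0.013 [ 0.652 -0.204  0.17 ] top crop [154. 156.] side crop [124.  83.]
0 -0.05 [ 0.652 -0.204  0.207] top crop [131. 139.] side crop [123.  33.]
0.0425 -0.013 [ 0.692 -0.189  0.17 ] top crop [123.  71.] side crop [159.  36.]
0.0425 -0.05 [ 0.692 -0.189  0.207] top crop [98. 51.] side crop [159. -14.]
```

Request:
carry_out --deltas '[-0.19,-0.03,0.6,0,1,0,0,0.6,0,1,0,0,0.6,0,1,0,0,0.6,0,1,0,0,0.22,0,1,0,0,0,0,1]'

```text
time: 6.4
tool_pos: [0.6532, -0.2108, 0.078]
tcp_rot: [-1.784, -2.586, -0.0]
contact_force: [-0.3, -0.2, -1.3]
finger_gap: 1.0
finger_force: 0.0
```

```bash
python3 go.py .6515 -.2082 .075 20.5
```

```text
t 6.4 pos [ 0.6532 -0.2108  0.078 ] head 20.81 tilt 0.01 F [-0.34 -0.23 -1.25] gap 1.0 ff 0.0 q7 0.77
units tool [ 0.101 -0.023  0.101] ('turn', np.float64(0.0009))
```

Request:
carry_out --deltas '[0.09,-0.02,0.06,0,1,0,0,0,0,0.7,0,0,0,0,0.7,0,0,0,0,0.5,0,0,0,0,0.5,0,0,0,0,0.5,0,0,0,0,0.5]' --squeeze 40

```text
time: 7.1
tool_pos: [0.6529, -0.2085, 0.0773]
tcp_rot: [1.782, 2.584, 0.003]
contact_force: [0.6, 1.7, 6.0]
finger_gap: 0.561
finger_force: 40.5
```

```bash
python3 go.py .6515 -.2082 .075 20.5
```

```text
t 7.1 pos [ 0.6529 -0.2085  0.0773] head 20.82 tilt 0.19 F [0.62 1.71 6.03] gap 0.561 ff 40.5 q7 0.77
units tool [ 0.027 -0.04   0.078] ('turn', np.float64(0.0009))
```

Request:
carry_out --deltas '[0,0,0,0.0174,0.5,0,0,0,0.0174,0.5,0,0,0,0.0174,0.5,0,0,0,0.0174,0.5,0,0,0,0.0174,0.5,0,0,0,0.0174,0.5,0,0,0,0,0.5,0,0,0,0,0.5]'

```text
time: 7.9
tool_pos: [0.6519, -0.2086, 0.0773]
tcp_rot: [2.521, 1.873, 0.002]
contact_force: [-1.8, 1.1, 7.2]
finger_gap: 0.556
finger_force: 40.9
```

```bash
python3 go.py .6515 -.2082 .075 -16.7;  python3 - <<'E'
from h import *
p,d=env.read_camera("top"); q,d=env.read_camera("side")
cv2.imwrite("pics/t2.png",p[...,::-1]); cv2.imwrite("pics/s2.png",q[...,::-1])
cv2.imwrite("pics/g2.png",np.hstack([cv2.resize(p[180:220,202:244,::-1],(420,400),interpolation=2),cv2.resize(q[148:184,285:327,::-1],(380,400),interpolation=2)]))
E
```

```text
t 7.9 pos [ 0.6519 -0.2086  0.0773] head -16.79 tilt 0.08 F [-1.76  1.13  7.18] gap 0.556 ff 40.9 q7 0.25
units tool [ 0.009 -0.017  0.076] ('turn', np.float64(-0.0003))
```

View pics/g2.png

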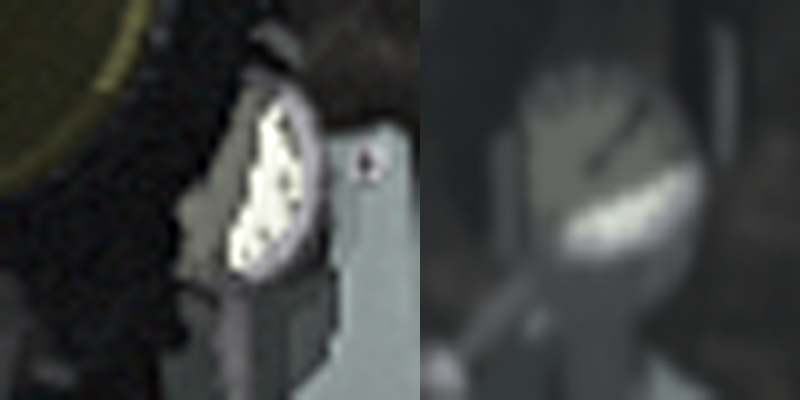

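Request:
carry_out --deltas '[0,0,0,0,0.75,0,0,0,0,0.9,0,0,0,0,1,0,0,0,0,1,0,0,-0.4,0,1,0,0,-0.8,0,1,0,0,-1,0,1,0,0,-1,0,1,0,0,-1,0,1,0,0,-1,0,1,0,0,-1,0,1,-0.91,-0.36,0,0,1,-0.91,-0.36,0,0,1,-0.91,-0.36,0,0,1,-0.91,-0.36,0,0,1,-0.91,-0.36,0,0,1,-0.91,-0.36,0,0,1,-0.91,-0.36,0,0,1]'

```text
time: 9.8
tool_pos: [0.5229, -0.3709, 0.263]
tcp_rot: [2.522, 1.872, 0.0]
contact_force: [0.2, -0.5, 1.0]
finger_gap: 1.001
finger_force: 0.0
```

```bash
python3 go.py .525 -.371 .13 -16.8;  python3 - <<'E'
from dial import *
p,d=env.read_camera("top"); q,d=env.read_camera("side")
p=p[...,::-1].copy();q=q[...,::-1].copy()
cv2.imwrite("pics/t3.png",p); cv2.imwrite("pics/s3.png",q)
for c in((.6512,-.2087),(.6524,-.2081)):
    for r in((.008,.012),(.012,.015),(.015,.019)):
        print(r,255-polar("top",p,c,r=r).mean(1).reshape(-1,5).mean(1).astype(int)[:10],255-polar("top",p,c,r=r).mean(1).reshape(-1,5).mean(1).astype(int)[-6:])
cv2.imwrite("pics/g3.png",np.hstack([cv2.resize(p[180:220,202:244],(420,400),interpolation=2),cv2.resize(q[148:184,285:327],(380,400),interpolation=2)]))
E
```

```text
t 9.8 pos [ 0.5229 -0.3709  0.263 ] head -16.81 tilt 0.05 F [ 0.2  -0.54  1.04] gap 1.001 ff 0.0 q7 0.49
units tool [0.02  0.064 4.433] ('turn', np.float64(-0.0))
(0.008, 0.012) [152 150 148 147 147 147 148 149 149 148] [161 163 164 162 159 155]
(0.012, 0.015) [145 143 141 139 137 136 136 135 133 133] [160 160 158 154 150 148]
(0.015, 0.019) [135 133 131 129 128 128 127 126 125 126] [159 153 149 147 144 139]
(0.008, 0.012) [148 147 145 145 144 144 144 144 144 144] [164 163 160 156 153 150]
(0.012, 0.015) [141 138 136 134 132 131 132 131 130 130] [159 156 153 149 147 144]
(0.015, 0.019) [131 130 128 126 126 126 125 124 123 123] [153 148 146 143 138 133]
```

View pics/g3.png

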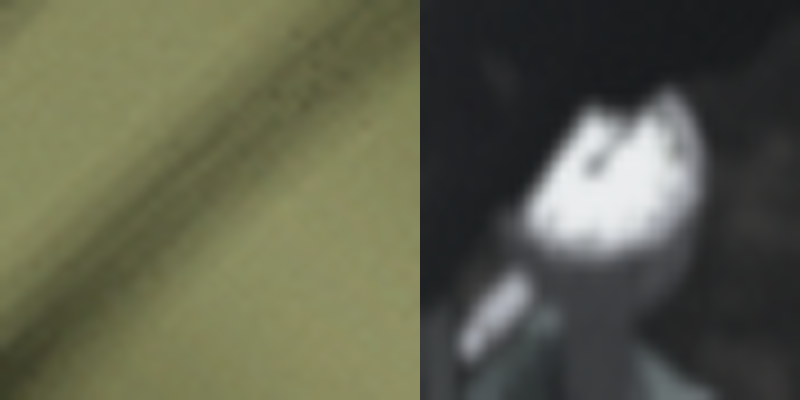

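Request:
carry_out --deltas '[0.97,-0.35,0,0,1,0.97,-0.35,0,0,1,0.97,-0.35,0,0,1,0.97,-0.35,0,0,1,0.97,-0.35,0,0,1,0.97,-0.35,0,0,1,0.97,-0.35,0,0,1,0.97,-0.35,0,0,1,0.97,-0.35,0,0,1,0.97,-0.35,0,0,1,0.97,-0.35,0,0,1,0.97,-0.35,0,0,1]'

```text
time: 11.1
tool_pos: [0.504, 0.0023, 0.2628]
tcp_rot: [2.521, 1.873, 0.002]
contact_force: [0.2, -0.1, 0.1]
finger_gap: 0.996
finger_force: 0.0
```

```bash
python3 go.py .525 -.371 .13 -16.8;  python3 - <<'E'
from dial import *
p,d=env.read_camera("top"); q,d=env.read_camera("side")
p=p[...,::-1].copy();q=q[...,::-1].copy()
cv2.imwrite("pics/t4.png",p); cv2.imwrite("pics/s4.png",q)
for c in((.6512,-.2087),(.6524,-.2081)):
    for r in((.004,.008),(.008,.012),(.012,.015),(.015,.019)):
        v=(255-polar("top",p,c,r=r).mean(1)).astype(int); v=np.roll(v,20)[:60].reshape(-1,3).mean(1).astype(int); print(r,"from -20 step3",v)
cv2.imwrite("pics/g4.png",np.hstack([cv2.resize(p[180:220,202:244],(420,400),interpolation=2),cv2.resize(q[148:184,285:327],(380,400),interpolation=2)]))
E
```

```text
t 11.1 pos [0.504  0.0023 0.2628] head -16.78 tilt 0.07 F [ 0.15 -0.08  0.06] gap 0.996 ff 0.0 q7 -0.2
units tool [-11.714   4.257   4.424] ('turn', np.float64(0.0))
(0.004, 0.008) from -20 step3 [12 12 14 14 16 19 25 33 44 54 64 70 72 69 61 53 43 34 29 24]
(0.008, 0.012) from -20 step3 [ 10   8   8   9   7   7  15  41  78 110 125 116  89  56  27  10   4   2
   4   8]
(0.012, 0.015) from -20 step3 [ 13  11   8   7   4   0   6  53 129 195 212 179 119  65  30  10   2   2
   8  12]
(0.015, 0.019) from -20 step3 [ 30  17   7  10  19  13   2   8  23  56  95 104  68  24   5   5   4   9
  12  12]
(0.004, 0.008) from -20 step3 [11 11 12 15 21 29 40 52 63 72 77 75 68 57 44 33 24 17 12  9]
(0.008, 0.012) from -20 step3 [  9   8   8   4   4  14  50 100 147 171 163 130  89  51  23   9   3   2
   4   9]
(0.012, 0.015) from -20 step3 [ 11   8   7   6   2   2  29  77 127 159 158 129  82  41  13   2   0   4
   8  13]
(0.015, 0.019) from -20 step3 [ 24   9  11  27  32  19  12  14  28  75 117 106  59  23  19  20  10  11
  22  18]
```

View pics/g4.png

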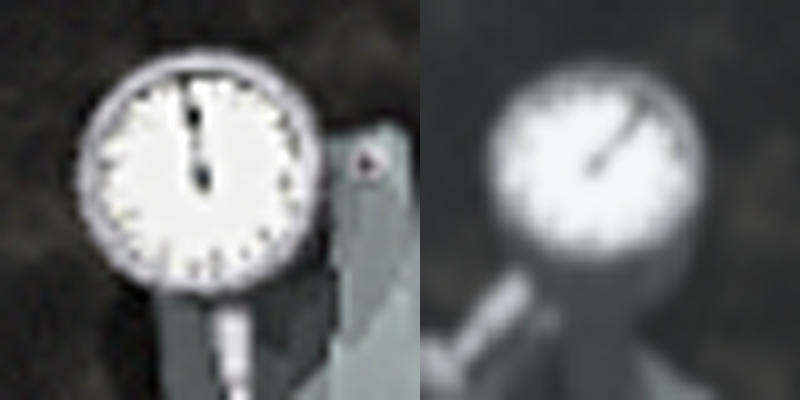

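Run:
```python
from dial import *
G={k:cv2.cvtColor(cv2.imread(f"pics/{k}.png"),6).astype(float) for k in("top0","t4")}
for r in range(186,203):
    o=[r]
    for k in G:
        w=np.clip(225-G[k][r,217:226],0,None); o+= [int(w.sum()), round(float((w*np.arange(217,226)).sum()/(w.sum()+1e-9)),2)]
    print(o)
for c in((.6512,-.2087),(.6524,-.2081)):
  for k in("top0","t4"):
    p=polar("top",cv2.imread(f"pics/{k}.png"),c,r=(.0165,.0195)).mean(1); a=np.radians(np.arange(360))
    m=np.ones(360); 
    for N in (20,25,40,50): 
        z=((p.max()-p)*np.exp(-1j*N*a)).sum(); print(c,k,N,abs(z).round(),(-np.degrees(np.angle(z))/N).round(2))
```

```text
[186, 218, 219.96, 231, 219.94]
[187, 917, 221.4, 950, 221.24]
[188, 397, 219.49, 403, 219.81]
[189, 230, 220.44, 74, 219.89]
[190, 42, 220.76, 136, 220.61]
[191, 86, 221.0, 288, 220.75]
[192, 164, 219.12, 191, 220.77]
[193, 364, 218.12, 58, 221.0]
[194, 239, 218.41, 62, 221.0]
[195, 29, 221.0, 28, 221.0]
[196, 125, 221.48, 121, 221.49]
[197, 257, 221.63, 254, 221.64]
[198, 201, 221.75, 198, 221.76]
[199, 33, 222.0, 29, 222.0]
[200, 0, 0.0, 0, 0.0]
[201, 0, 0.0, 0, 0.0]
[202, 0, 0.0, 0, 0.0]
(0.6512, -0.2087) top0 20 1196.0 -7.73
(0.6512, -0.2087) top0 25 624.0 -0.97
(0.6512, -0.2087) top0 40 78.0 3.19
(0.6512, -0.2087) top0 50 35.0 0.33
(0.6512, -0.2087) t4 20 1077.0 -6.4
(0.6512, -0.2087) t4 25 187.0 -3.74
(0.6512, -0.2087) t4 40 139.0 2.23
(0.6512, -0.2087) t4 50 14.0 -1.31
(0.6524, -0.2081) top0 20 2465.0 -6.9
(0.6524, -0.2081) top0 25 319.0 6.55
(0.6524, -0.2081) top0 40 82.0 1.21
(0.6524, -0.2081) top0 50 28.0 3.11
(0.6524, -0.2081) t4 20 2563.0 -6.57
(0.6524, -0.2081) t4 25 122.0 -4.49
(0.6524, -0.2081) t4 40 93.0 0.36
(0.6524, -0.2081) t4 50 8.0 -0.88
```

Run:
```python
from dial import *
from scipy.optimize import minimize
a=np.radians(np.arange(360))
I={k:cv2.imread(f"pics/{k}.png") for k in("top0","t4","side0","s4")}
for k,n,bad in(("top0","top",[(-5,22),(32,64)]),("t4","top",[(-8,28)]),("side0","side",[(-5,22),(32,64)]),("s4","side",[(-8,28)])):
  for r in((.0155,.018),(.0165,.019)):
    w=np.ones(360)
    for lo,hi in bad: w[np.arange(lo,hi)%360]=0
    def f(c):
        p=polar(n,I[k],c,r=r).mean(1); p=p-cv2.GaussianBlur(np.tile(p,3).reshape(1,-1),(0,0),9)[0][360:720]
        z=-(p*w*np.exp(-20j*a)).sum(); return z
    o=min((minimize(lambda c:-abs(f(c/1000)),[x,y],method="Nelder-Mead",options=dict(initial_simplex=[[x,y],[x+1,y],[x,y+1]])) for x in(650,652) for y in(-209,-207)),key=lambda o:o.fun)
    print(k,r,o.x.round(2),round(o.fun),(-np.degrees(np.angle(f(o.x/1000)))/20).round(2)%18)
# pointer line, both tops
for k in("top0",):
    g=cv2.cvtColor(I[k],6).astype(float)
    P=[]
    for rad in np.arange(.004,.0165,.001):
        for c in[(.6512,-.2087)]:
            A=np.radians(np.arange(-12,30,.5)); q=proj("top",np.c_[c[0]+rad*np.cos(A),c[1]+rad*np.sin(A),np.full(A.size,.086)]).astype(np.float32)
            v=np.clip(235-cv2.remap(g.astype(np.float32),q[:,:1],q[:,1:],cv2.INTER_CUBIC).ravel(),0,None)
            m=(v*A).sum()/v.sum(); P.append([c[0]+rad*np.cos(m),c[1]+rad*np.sin(m)])
    P=np.array(P); print((P[:,1]*1000).round(2)); print("line",np.degrees(np.arctan(np.polyfit(P[:,0],P[:,1],1)[0])))
```

```text
top0 (0.0155, 0.018) [ 652.11 -207.85] -1362 10.45
top0 (0.0165, 0.019) [ 652.24 -207.58] -1942 10.39
t4 (0.0155, 0.018) [ 652.57 -207.94] -1357 11.129999999999999
t4 (0.0165, 0.019) [ 652.66 -208.03] -1949 11.18
side0 (0.0155, 0.018) [ 648.79 -206.74] -213 1.41
side0 (0.0165, 0.019) [ 648.43 -206.07] -243 1.43
s4 (0.0155, 0.018) [ 652.14 -211.25] -206 13.71
s4 (0.0165, 0.019) [ 650.38 -207.3 ] -184 9.8
[-207.79 -207.29 -207.16 -207.13 -207.09 -207.13 -207.05 -206.93 -206.88
 -206.83 -206.73 -206.55 -205.63]
line 6.188367284813016
```

Run:
```python
from dial import *
g=cv2.cvtColor(cv2.imread("pics/t4.png"),6).astype(float)
g0=cv2.GaussianBlur(g,(0,0),.7); gx=np.gradient(g0,axis=1)
# right edge of base: predicted world edge points, search along image columns
yv=np.radians(7); Y=np.array([np.cos(yv),np.sin(yv)]); X=np.array([Y[1],-Y[0]]); O=np.array([.600,-.2138])
for side in(1,-1):
  pts=[]
  for s in np.arange(-.062,.064,.003):
    P=np.r_[O+s*Y+side*.030*X,.014]; u,v=proj("top",[P])[0]; r=int(round(v)); cs=np.arange(int(u)-5,int(u)+7)
    d=np.clip(-side*gx[r,cs],0,None); i=d.argmax()
    if d[i]<12 or i in(0,len(cs)-1): continue
    j=np.arange(max(i-2,0),min(i+3,len(cs))); pts.append([(d[j]*cs[j]).sum()/d[j].sum(),r])
  W=at_z("top",pts,.014)[:,:2]
  for z in(.014,):
    vx,vy,x0,y0=cv2.fitLine((W*1000).astype(np.float32),cv2.DIST_HUBER,0,.01,.01).ravel()
    print(side,len(W),np.degrees(np.arctan(vy/vx)).round(2),x0,y0, "res",(((W*1000-[x0,y0])@[-vy,vx])).round(1))
```

```text
1 42 6.7 603.1839 -243.90237 res [ 0.3 -0.3 -0.3 -0.4  0.2  0.4  0.2 -0.1 -0.2 -0.3 -0.1 -0.  -0.1 -0.
 -0.1 -0.2 -0.1  0.1  0.1  0.1  0.   0.   0.   0.2  0.3  0.4  0.4  0.3
  0.2  0.2  0.2  0.1  0.1  0.  -0.2 -0.2 -0.2 -0.2 -0.2 -0.2 -0.2 -0. ]
-1 38 7.03 592.76495 -185.99603 res [ 0.7  0.6  0.4  0.7 -0.2 -0.   0.2 -0.  -0.1  0.3  0.1 -0.2 -0.3 -0.3
  0.   0.2  0.2 -0.4 -0.5 -0.8 -0.4 -0.2  0.3  0.1 -0.1  0.2 -0.1 -0.1
  0.2 -0.2 -0.3 -0.2  0.4  0.5  4.3  7.7  9.5 11.3]
```

Request:
carry_out --deltas '[-0.755,0.965,0,0,1,-0.755,0.965,0,0,1,-0.755,0.965,0,0,1,-0.755,0.965,0,0,1,-0.755,0.965,0,0,1,-0.755,0.965,0,0,1,-0.755,0.965,0,0,1,0,0,1,0,1,0,0,1,0,1,0,0,1,0,1,0,0,1,0,1,0,0,0,0,1]'

```text
time: 12.4
tool_pos: [0.65, -0.2088, 0.1381]
tcp_rot: [-2.517, -1.869, 0.007]
contact_force: [-1.7, -0.2, -0.8]
finger_gap: 1.002
finger_force: 0.0
```

```bash
python3 go.py .6522 -.2082 .0765 -16.8
```

```text
t 12.4 pos [ 0.65   -0.2088  0.1381] head -16.81 tilt 0.42 F [-1.73 -0.15 -0.81] gap 1.002 ff 0.0 q7 0.21
units tool [0.039 0.079 2.052] ('turn', np.float64(-0.0))
```

Request:
carry_out --deltas '[0.02,0.03,0.7,0,1,0,0,0.7,0,1,0,0,0.6,0,1,0,0,0,0,1,0,0,0,0,0.7,0,0,0,0,0.5,0,0,0,0,0.5,0,0,0,0,0.5,0,0,0,0,0.5,0,0,0,0,0.5,0,0,0,0.006,0.5,0,0,0,0.006,0.5,0,0,0,0.006,0.5,0,0,0,0,0.5,0,0,0,0,0.5]' --squeeze 60

```text
time: 13.9
tool_pos: [0.6533, -0.2097, 0.0842]
tcp_rot: [2.623, 1.727, 0.001]
contact_force: [-4.5, 1.7, 9.4]
finger_gap: 0.503
finger_force: 4.8
```

```bash
python3 go.py .6522 -.2082 .0765 -23.3
```

```text
t 13.9 pos [ 0.6533 -0.2097  0.0842] head -23.3 tilt 0.06 F [-4.49  1.67  9.4 ] gap 0.503 ff 4.8 q7 0.14
units tool [ 0.03  -0.052  0.256] ('turn', np.float64(0.0))
```

Request:
carry_out --deltas '[0,0,0,0,0.8,0,0,0,0,1,0,0,-0.5,0,1,0,0,-1,0,1,0,0,-1,0,1,0,0,-1,0,1,0.67,-1,-1,0,1,0.67,-1,-1,0,1,0.67,-1,0,0,1,0.67,-1,0,0,1,0.67,-1,0,0,1,0.67,-1,0,0,1,0.67,-1,0,0,1]'

```text
time: 15.2
tool_pos: [0.5153, 0.004, 0.2481]
tcp_rot: [2.624, 1.727, 0.002]
contact_force: [-0.1, -0.4, 0.6]
finger_gap: 0.998
finger_force: 0.0
```

```bash
cat > tick.py <<'E'
from dial import *
from scipy.optimize import minimize
import sys
k=sys.argv[1]; p,_=env.read_camera("top"); p=p[...,::-1].copy(); cv2.imwrite(f"pics/{k}.png",p)
a=np.radians(np.arange(360))
for r in((.0155,.018),(.0165,.019)):
    w=np.ones(360); w[np.arange(-10,25)]=0
    def f(c):
        q=polar("top",p,c,r=r).mean(1); q=q-cv2.GaussianBlur(np.tile(q,3).reshape(1,-1),(0,0),9)[0][360:720]
        return -(q*w*np.exp(-20j*a)).sum()
    o=minimize(lambda c:-abs(f(c/1000)),[652.3,-207.9],method="Nelder-Mead",options=dict(initial_simplex=[[652,-208],[653,-208],[652,-207]]))
    print(k,r,o.x.round(2),round(o.fun),(-np.degrees(np.angle(f(o.x/1000)))/20).round(2)%18)
for r in((.008,.012),(.012,.015),(.015,.019)):
    v=255-polar("top",p,(.6523,-.2079),r=r).mean(1); print(r,np.roll(v,30)[:90].reshape(-1,3).mean(1).astype(int))
E
python3 go.py .6522 -.2082 .0765 -23.3; python3 tick.py t5
```

```text
t 15.2 pos [0.5153 0.004  0.2481] head -23.28 tilt 0.08 F [-0.05 -0.42  0.63] gap 0.998 ff 0.0 q7 -0.27
units tool [-4.697  6.98   5.723] ('turn', np.float64(0.0001))
t5 (0.0155, 0.018) [ 652.19 -208.27] -1082 2.63
t5 (0.0165, 0.019) [ 652.19 -208.62] -1228 2.24
(0.008, 0.012) [ 10   8   5   3   6  18  41  68  97 121 137 142 135 114  84  51  23   7
   3   3   4   7  10  12  12  13  13  13  13  13]
(0.012, 0.015) [ 10   7   5   5   1   4  19  39  61  92 133 159 146  99  45  10   1   2
   5   5   7  10  11  12  12   9   7   9  11  11]
(0.015, 0.019) [ 34  18  16  23  27  20  11   8  12  45 116 170 151  82  28  11  11  12
  10  10  24  43  45  45  49  38  21  17  16  11]
```

Request:
carry_out --deltas '[-0.67,1,0,0,1,-0.67,1,0,0,1,-0.67,1,0,0,1,-0.67,1,0,0,1,-0.67,1,0,0,1,-0.67,1,0,0,1,-0.67,1,0,0,1,0,0,1,0,1,0,0,1,0,1,0,0,1,0,1,0,0,1,0,1,0,0,0.9,0,1,0,0,0.7,0,1,0,0,0,0,1,0,0,0,0,1]'

```text
time: 16.75
tool_pos: [0.6538, -0.2097, 0.0799]
tcp_rot: [2.623, 1.727, 0.0]
contact_force: [0.9, -0.1, 0.6]
finger_gap: 1.003
finger_force: 0.0
```

```bash
python3 go.py .6522 -.2082 .0765 -23.3
```

```text
t 16.75 pos [ 0.6538 -0.2097  0.0799] head -23.28 tilt 0.03 F [ 0.93 -0.09  0.61] gap 1.003 ff 0.0 q7 0.15
units tool [ 0.025 -0.067  0.112] ('turn', np.float64(0.0001))
```

Request:
carry_out --deltas '[0.03,-0.06,0.11,0,1,0,0,0,0,1,0,0,0,0,0.7,0,0,0,0,0.5,0,0,0,0,0.5,0,0,0,0,0.5,0,0,0,0,0.5,0,0,0,0,0.5]' --squeeze 50

```text
time: 17.55
tool_pos: [0.6521, -0.2077, 0.0766]
tcp_rot: [2.624, 1.728, 0.001]
contact_force: [-2.0, 1.5, 6.8]
finger_gap: 0.554
finger_force: 50.4
```

Request:
carry_out --deltas '[0,0,0,-0.004,0.5,0,0,0,-0.004,0.5,0,0,0,-0.004,0.5,0,0,0,0,0.5,0,0,0,0,0.5]'

```text
time: 18.05
tool_pos: [0.6521, -0.2077, 0.0766]
tcp_rot: [2.557, 1.826, 0.001]
contact_force: [-1.7, 1.2, 6.2]
finger_gap: 0.556
finger_force: 50.5
```

```bash
python3 go.py .6522 -.2082 .0765 -19
```

```text
t 18.05 pos [ 0.6521 -0.2077  0.0766] head -18.94 tilt 0.03 F [-1.67  1.18  6.2 ] gap 0.556 ff 50.5 q7 0.21
units tool [-0.015  0.009  0.004] ('turn', np.float64(0.0002))
```

Good grip this time. Release, step aside, verify.

Request:
carry_out --deltas '[0,0,0,0,0.75,0,0,0,0,0.9,0,0,0,0,1,0,0,0,0,1,0,0,-0.5,0,1,0,0,-1,0,1,0,0,-1,0,1,0,0,-1,0,1,0.72,-0.97,-1,0,1,0.72,-0.97,-1,0,1,0.72,-0.97,0,0,1,0.72,-0.97,0,0,1,0.72,-0.97,0,0,1,0.72,-0.97,0,0,1,0.72,-0.97,0,0,1]'

```text
time: 19.55
tool_pos: [0.5077, 0.0024, 0.2418]
tcp_rot: [2.557, 1.825, 0.002]
contact_force: [-0.0, 0.8, -0.8]
finger_gap: 0.998
finger_force: 0.0
```

```bash
python3 tick.py t6
python3 - <<'E'
from h import *
p=cv2.imread("pics/t6.png");q=cv2.imread("pics/t5.png")
cv2.imwrite("pics/g6.png",np.hstack([cv2.resize(i[180:212,206:238],(400,400),interpolation=2) for i in(p,q)]))
E
python3 go.py .525 -.371 .13 -19
```

```text
t6 (0.0155, 0.018) [ 652.07 -207.33] -1726 9.28
t6 (0.0165, 0.019) [ 652.16 -207.15] -2173 9.72
(0.008, 0.012) [ 11  10   8   7   9  15  22  30  47  77 115 146 155 137 100  59  26   7
   2   2   4   7  10  12  12  13  12  13  13  13]
(0.012, 0.015) [ 15  17  15  10   5   4   4   0   4  37  98 156 177 154 105  56  25   8
   2   1   4   8  11  15  20  22  19  14  10   9]
(0.015, 0.019) [ 31  41  40  24   9   3   3   5  10  34  83 126 135 110  69  30   9  10
  17  29  35  26  17  31  57  67  52  28  10   6]
t 19.6 pos [0.5046 0.008  0.2414] head -18.67 tilt 0.28 F [-4.67  4.6  -1.71] gap 1.001 ff 0.0 q7 -0.2
units tool [-11.765   4.702   3.655] ('turn', np.float64(0.0009))
```

View pics/g6.png

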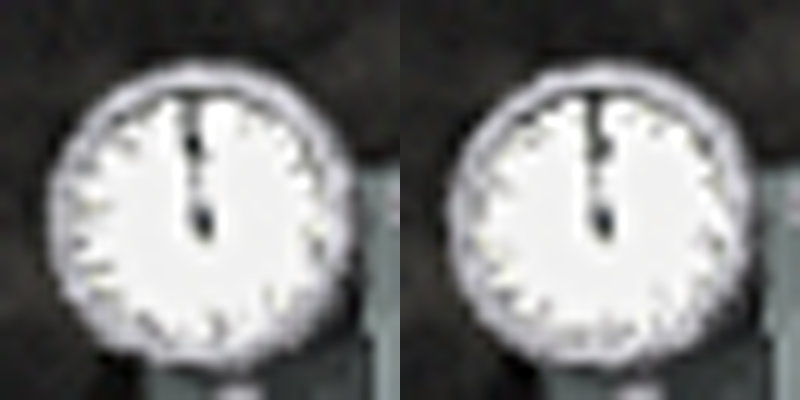

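Request:
carry_out --deltas '[-0.98,0.392,0,0,0.7,-0.98,0.392,0,0,0.7,-0.98,0.392,0,0,0.7,-0.98,0.392,0,0,0.7,-0.98,0.392,0,0,0.7,-0.98,0.392,0,0,0.7,-0.98,0.392,0,0,0.7,-0.98,0.392,0,0,0.7,-0.98,0.392,0,0,0.7,-0.98,0.392,0,0,0.7,-0.98,0.392,0,0,0.7,-0.98,0.392,0,0,0.7,0,0,1,0,0.7,0,0,1,0,0.7,0,0,1,0,0.7,0,0,0,0,0.7,0,0,0,0,0.7]'

```text
time: 21.3
tool_pos: [0.5275, -0.3784, 0.1517]
tcp_rot: [2.557, 1.825, -0.0]
contact_force: [1.2, 0.3, 0.6]
finger_gap: 0.699
finger_force: 0.0
```

```bash
python3 go.py .525 -.371 .026 -19
```

```text
t 21.3 pos [ 0.5275 -0.3784  0.1517] head -18.96 tilt 0.02 F [1.16 0.27 0.64] gap 0.699 ff 0.0 q7 0.52
units tool [ 0.208 -0.162  4.191] ('turn', np.float64(0.0001))
```

Request:
carry_out --deltas '[0.21,-0.16,0,0,0.7,0,0,0.7,0,0.7,0,0,0.7,0,0.7,0,0,0.7,0,0.7,0,0,0.7,0,0.7,0,0,0.7,0,0.7,0,0,0.67,0,0.7,0,0,0,0,0.7,0,0,0,0,0.5,0,0,0,0,0.3,0,0,0,0,0.3,0,0,0,0,0.3,0,0,0,0,0.3]' --squeeze 35

```text
time: 22.6
tool_pos: [0.5258, -0.3713, 0.0276]
tcp_rot: [2.554, 1.824, 0.002]
contact_force: [-0.8, 0.3, 8.2]
finger_gap: 0.362
finger_force: 34.6
```

```bash
python3 go.py .525 -.371 .07 -19
```

```text
t 22.6 pos [ 0.5258 -0.3713  0.0276] head -18.95 tilt 0.18 F [-0.79  0.27  8.18] gap 0.362 ff 34.6 q7 0.58
units tool [-1.000e-03 -2.500e-02 -1.414e+00] ('turn', np.float64(0.0001))
```

Request:
carry_out --deltas '[0,0,-0.4,0,0.3,0,0,-0.5,0,0.3,0,0,-0.5,0,0.3,0,0,-0.3,0,0.3,0,0,0,0,0.3,0,0,0,0,0.3,0,0,0,0,0.3,0,0,0,0,0.3,0,0,0,0,0.3]'

```text
time: 23.5
tool_pos: [0.5247, -0.3704, 0.0759]
tcp_rot: [-2.556, -1.825, 0.001]
contact_force: [-0.4, -1.1, -2.3]
finger_gap: 0.365
finger_force: 34.9
```

```bash
python3 go.py .525 -.371 .028 -19
python3 - <<'E'
from h import *
for i in range(6):
    if i%3==0: env.read_camera("top")
    print(env.get_state()["contact_force"].round(2))
E
```

```text
t 23.5 pos [ 0.5247 -0.3704  0.0759] head -18.95 tilt 0.06 F [-0.43 -1.14 -2.29] gap 0.365 ff 34.9 q7 0.56
units tool [-0.017  0.019  1.597] ('turn', np.float64(0.0001))
[-0.51  0.13 -1.79]
[-0.51  0.13 -1.79]
[-0.51  0.13 -1.79]
[ 0.66  0.47 -2.08]
[ 0.66  0.47 -2.08]
[ 0.66  0.47 -2.08]
```

Request:
carry_out --deltas '[0,0,0.5,0,0.3,0,0,0.5,0,0.3,0,0,0.3,0,0.3,0,0,0.2,0,0.3,0,0,0.09,0,0.3,0,0,0,0,0.3,0,0,0,0,0.3]'

```text
time: 24.3
tool_pos: [0.5251, -0.3709, 0.0291]
tcp_rot: [2.556, 1.825, 0.0]
contact_force: [-0.3, -1.3, -1.5]
finger_gap: 0.367
finger_force: 35.0
```

```bash
python3 go.py .525 -.371 .0276 -19
```

```text
t 24.3 pos [ 0.5251 -0.3709  0.0291] head -18.96 tilt 0.04 F [-0.25 -1.26 -1.55] gap 0.367 ff 35.0 q7 0.58
units tool [-0.006 -0.003  0.051] ('turn', np.float64(0.0001))
```

Request:
carry_out --deltas '[0,0,0.06,0,0.3,0,0,0,0,0.3,0,0,0,0,0.5,0,0,0,0,0.7,0,0,0,0,0.7,0,0,0,0,0.7,0,0,-0.4,0,0.7,0,0,-0.9,0,0.7,0,0,-0.9,0,0.7,0,0,-0.9,0,0.7,0,0,-0.9,0,0.7,-0.89,0.14,0,0,0.7,-0.89,0.14,0,0,0.7,-0.89,0.14,0,0,0.7,0,0,0,0,0.7,0,0,0,0,0.7]'

```text
time: 25.9
tool_pos: [0.5104, -0.4508, 0.1475]
tcp_rot: [2.558, 1.823, 0.0]
contact_force: [-0.1, -0.3, -1.3]
finger_gap: 0.697
finger_force: 0.0
```

```bash
python3 go.py .511 -.4507 .026 -19
python3 - <<'E'
from h import *
n="top"; p,d=env.read_camera(n)
for b in env.trace(n,"cartridge_1")[:6]:
    ys,xs=np.nonzero(b["pixels"]); dd=d[ys,xs]; k=dd>0; P=at_d(n,np.c_[xs,ys][k],dd[k]); print(round(b["confidence"],2),xs.mean().round(1),ys.mean().round(1),P.mean(0).round(4),P[:,2].max().round(3))
n="side"; p,d=env.read_camera(n)
for b in env.boxes_of(n,"cartridge_1")[:6]: print(np.round(b["box"],1),round(b["confidence"],2))
E
```

```text
t 25.9 pos [ 0.5104 -0.4508  0.1475] head -19.03 tilt 0.01 F [-0.06 -0.3  -1.3 ] gap 0.697 ff 0.0 q7 0.62
units tool [0.011 0.016 4.051] ('turn', np.float64(-0.0001))
0.57 436.8 283.7 [ 0.4726 -0.6414  0.0621] 0.091
[395.8 366.4  23.8  33.1] 0.74
[335.9 281.   18.6  27.6] 0.69
[308.5 213.8  10.6  17.2] 0.69
[312.2 259.3  19.2  21. ] 0.45
```

Request:
carry_out --deltas '[0,0,0.7,0,0.7,0,0,0.7,0,0.7,0,0,0.7,0,0.7,0,0,0.7,0,0.7,0,0,0.7,0,0.7,0,0,0.54,0,0.7,0,0,0,0,0.7,0,0,0,0,0.5,0,0,0,0,0.3,0,0,0,0,0.3,0,0,0,0,0.3,0,0,0,0,0.3]' --squeeze 35

```text
time: 27.3
tool_pos: [0.5113, -0.451, 0.0272]
tcp_rot: [2.555, 1.824, 0.001]
contact_force: [-0.9, 1.1, 6.4]
finger_gap: 0.362
finger_force: 35.7
```

Request:
carry_out --deltas '[0,0,-0.4,0,0.3,0,0,-0.5,0,0.3,0,0,-0.5,0,0.3,0,0,-0.3,0,0.3,0,0,0,0,0.3,0,0,0,0,0.3,0,0,0,0,0.3,0,0,0,0,0.3,0,0,0,0,0.3]'

```text
time: 28.2
tool_pos: [0.5106, -0.4502, 0.0762]
tcp_rot: [-2.556, -1.825, 0.0]
contact_force: [-0.7, -0.5, -4.4]
finger_gap: 0.364
finger_force: 35.3
```

```bash
python3 go.py .511 -.4507 .028 -19
python3 - <<'E'
from h import *
for i in range(3):
    p,d=env.read_camera("side"); print(env.get_state()["contact_force"].round(2))
for b in env.trace("side","cartridge_1")[:6]:
    ys,xs=np.nonzero(b["pixels"]); dd=d[ys,xs]; k=dd>0; P=at_d("side",np.c_[xs,ys][k],dd[k]); print(round(b["confidence"],2),np.round(b["box"],1),P.mean(0).round(4),P[:,2].min().round(3),P[:,2].max().round(3))
E
```

```text
t 28.2 pos [ 0.5106 -0.4502  0.0762] head -18.96 tilt 0.06 F [-0.72 -0.47 -4.42] gap 0.364 ff 35.3 q7 0.65
units tool [-0.012  0.019  1.606] ('turn', np.float64(0.0001))
[ 0.33  0.35 -3.48]
[ 0.43 -0.51 -3.07]
[ 0.17  0.48 -3.78]
0.79 [396.4 366.5  25.1  32.7] [ 0.4658 -0.6479  0.0569] -0.004 0.09
0.59 [337.  270.1  18.2  27.2] [ 0.506  -0.4586  0.1004] 0.055 0.149
0.56 [310.1 219.1  14.3  28.5] [ 0.5705 -0.3118  0.0529] 0.011 0.089
```

Request:
carry_out --deltas '[0,0,-0.8,0,0.3,0,0,-0.9,0.0223,0.3,0,0,-0.9,0.0223,0.3,0,0,-0.9,0.0223,0.3,0,0,-0.6,0.0223,0.3,0,0,0,0.0223,0.3,0,0,0,0.0223,0.3,0,0,0,0.0223,0.3,0,0,0,0.0223,0.3,0,0,0,0,0.3,0,0,0,0,0.3]'

```text
time: 29.5
tool_pos: [0.5109, -0.4502, 0.1996]
tcp_rot: [-3.136, -0.194, 0.001]
contact_force: [0.5, 0.5, -4.0]
finger_gap: 0.362
finger_force: 35.6
```

```bash
python3 go.py .5788 -.2168 .15 -83.2
```

```text
t 29.5 pos [ 0.5109 -0.4502  0.1996] head -82.93 tilt 0.02 F [ 0.47  0.53 -4.  ] gap 0.362 ff 35.6 q7 -0.35
units tool [ 3.204 -7.443  1.654] ('turn', np.float64(0.0007))
```

Request:
carry_out --deltas '[0.32,-0.744,0,0.0007,0.3,0.32,-0.744,0,0,0.3,0.32,-0.744,0,0,0.3,0.32,-0.744,0,0,0.3,0.32,-0.744,0,0,0.3,0.32,-0.744,0,0,0.3,0.32,-0.744,0,0,0.3,0.32,-0.744,0,0,0.3,0.32,-0.744,0,0,0.3,0.32,-0.744,0,0,0.3,0,0,0.8,0,0.3,0,0,0.85,0,0.3,0,0,0,0,0.3,0,0,0,0,0.3,0,0,0,0,0.3]'

```text
time: 31.0
tool_pos: [0.5811, -0.2186, 0.1518]
tcp_rot: [3.135, 0.181, 0.003]
contact_force: [0.0, -0.0, -4.4]
finger_gap: 0.365
finger_force: 35.8
```

```bash
python3 go.py .5788 -.2168 .055 -83.2
python3 - <<'E'
from h import *
for n in("side","top"):
    p,d=env.read_camera(n); cv2.imwrite(f"pics/{n}7.png",p[...,::-1]); np.save(n+"7.npy",d)
    # cartridge points: below fingers z .115..0.145 near jaw
    ys,xs=np.nonzero(d>0); P=at_d(n,np.c_[xs,ys],d[ys,xs])
    k=(abs(P[:,0]-.577)<.06)&(abs(P[:,1]+.217)<.06)&(P[:,2]>.105)&(P[:,2]<.165); P=P[k]; c=p[ys[k],xs[k]].astype(int)
    print(n,len(P))
    for z in np.arange(.11,.165,.01):
        s=P[(abs(P[:,2]-z)<.005)]
        if len(s): print(z.round(3),len(s),s.min(0).round(3),s.max(0).round(3))
    print([ (b["box"].round(1) if hasattr(b["box"],"round") else np.round(b["box"],1), round(b["confidence"],2)) for b in env.boxes_of(n,"cartridge_1")])
print([proj("side",[[.5788,-.2168,z]])[0].round(1) for z in(.12,.14,.2)])
E
```

```text
t 31.0 pos [ 0.5811 -0.2186  0.1518] head -83.4 tilt 0.13 F [ 0.01 -0.03 -4.38] gap 0.365 ff 35.8 q7 -0.64
units tool [-0.074 -0.073  3.227] ('turn', np.float64(-0.0006))
side 174
0.13 19 [ 0.565 -0.234  0.127] [ 0.589 -0.208  0.135]
0.14 50 [ 0.566 -0.236  0.135] [ 0.59  -0.207  0.145]
0.15 37 [ 0.564 -0.24   0.146] [ 0.578 -0.203  0.155]
0.16 68 [ 0.565 -0.247  0.155] [ 0.588 -0.189  0.165]
[(array([280.3, 156.9,  12.8,  32.5]), 0.86), (array([311.4, 254. ,  16.6,  33.2]), 0.78), (array([310. , 220.7,  15. ,  31.4]), 0.62), (array([397.5, 367.9,  24.3,  32.2]), 0.62), (array([288.2, 180.9,   6.2,   6.9]), 0.57), (array([289.6, 190.8,  67.5,  71. ]), 0.29)]
top 32
0.13 3 [ 0.569 -0.231  0.133] [ 0.574 -0.223  0.135]
0.14 10 [ 0.568 -0.231  0.137] [ 0.573 -0.215  0.144]
0.15 8 [ 0.569 -0.241  0.146] [ 0.576 -0.224  0.155]
0.16 11 [ 0.568 -0.24   0.155] [ 0.574 -0.216  0.164]
[(array([437.8, 285.5,  18.3,  11.7]), 0.62), (array([305. , 259. ,  16.7,  16.8]), 0.54), (array([273.8, 233.9,  20.7,  14.7]), 0.47)]
[array([280.7, 170.9]), array([280.2, 164.2]), array([278.7, 142.7])]
```

Run:
```python
from h import *
from scipy.optimize import least_squares
for n in("side","top"):
    d=np.load(n+"7.npy"); ys,xs=np.nonzero(d>0); P=at_d(n,np.c_[xs,ys],d[ys,xs])
    P=P[(abs(P[:,0]-.58)<.03)&(abs(P[:,1]+.219)<.024)&(P[:,2]>.133)&(P[:,2]<.149)]
    o=least_squares(lambda c:np.hypot(*(P[:,:2]-c).T)-.016,[.581,-.2186],loss="soft_l1",f_scale=.001); print(n,len(P),o.x.round(4),(np.abs(o.fun).mean()*1000).round(2))
```

```text
side 73 [ 0.5823 -0.2172] 0.85
top 15 [ 0.5838 -0.2184] 0.18
```

Request:
carry_out --deltas '[-0.13,-0.05,0,0,0.3,0,0,0.4,0,0.3,0,0,0.4,0,0.3,0,0,0.4,0,0.3,0,0,0.3,0,0.3,0,0,0.2,0,0.3,0,0,0,0,0.3,0,0,0,0,0.3]'

```text
time: 32.0
tool_pos: [0.5766, -0.2168, 0.0993]
tcp_rot: [3.136, 0.18, 0.0]
contact_force: [0.8, 0.2, -3.8]
finger_gap: 0.362
finger_force: 35.8
```

```bash
python3 go.py .577 -.2168 .055 -83.2
```

```text
t 32.0 pos [ 0.5766 -0.2168  0.0993] head -83.44 tilt 0.02 F [ 0.85  0.22 -3.79] gap 0.362 ff 35.8 q7 -0.59
units tool [0.013 0.    1.478] ('turn', np.float64(-0.0007))
```

Request:
carry_out --deltas '[0,0,0.15,0,0.3,0,0,0.15,0,0.3,0,0,0.15,0,0.3,0,0,0,0,0.3]'

```text
time: 32.4
tool_pos: [0.5758, -0.2164, 0.0848]
tcp_rot: [-3.136, -0.18, 0.003]
contact_force: [-2.1, -0.8, -4.1]
finger_gap: 0.363
finger_force: 35.7
```

Request:
carry_out --deltas '[0,0,0.15,0,0.3,0,0,0.15,0,0.3,0,0,0,0,0.3]'

```text
time: 32.7
tool_pos: [0.5761, -0.2164, 0.0759]
tcp_rot: [-3.136, -0.18, 0.002]
contact_force: [-1.8, 0.7, -3.6]
finger_gap: 0.367
finger_force: 35.7
```

Request:
carry_out --deltas '[0,0,0.2,0,0.3,0,0,0.2,0,0.3,0,0,0.2,0,0.3,0,0,0.1,0,0.3,0,0,0,0,0.3,0,0,0,0,0.3]'

```text
time: 33.3
tool_pos: [0.5764, -0.2165, 0.0556]
tcp_rot: [-3.136, -0.18, 0.001]
contact_force: [-1.8, 0.4, -4.9]
finger_gap: 0.36
finger_force: 35.7
```

```bash
python3 go.py .577 -.2168 .055 -83.2
```

```text
t 33.3 pos [ 0.5764 -0.2165  0.0556] head -83.43 tilt 0.03 F [-1.81  0.43 -4.94] gap 0.36 ff 35.7 q7 -0.55
units tool [0.02  0.012 0.019] ('turn', np.float64(-0.0006))
```

Request:
carry_out --deltas '[-0.03,0,0,0,0.3,0,0,0,0,0.3,0,0,0,0,0.3]'

```text
time: 33.6
tool_pos: [0.5756, -0.2167, 0.0559]
tcp_rot: [-3.136, -0.18, -0.0]
contact_force: [-1.3, 0.6, -4.9]
finger_gap: 0.363
finger_force: 35.7
```

```bash
python3 go.py .577 -.2168 .055 -83.2
```

```text
t 33.6 pos [ 0.5756 -0.2167  0.0559] head -83.43 tilt 0.01 F [-1.34  0.65 -4.86] gap 0.363 ff 35.7 q7 -0.55
units tool [0.045 0.01  0.031] ('turn', np.float64(-0.0006))
```

Request:
carry_out --deltas '[-0.03,0,0,0,0.3,0,0,0,0,0.3,0,0,0,0,0.3]'

```text
time: 33.9
tool_pos: [0.5755, -0.2167, 0.056]
tcp_rot: [3.136, 0.181, 0.002]
contact_force: [1.3, -0.0, -4.9]
finger_gap: 0.367
finger_force: 35.7
```

```bash
python3 go.py .577 -.2168 .055 -83.2
```

```text
t 33.9 pos [ 0.5755 -0.2167  0.056 ] head -83.4 tilt 0.07 F [ 1.29 -0.03 -4.9 ] gap 0.367 ff 35.7 q7 -0.55
units tool [0.051 0.01  0.033] ('turn', np.float64(-0.0006))
```

Request:
carry_out --deltas '[-0.025,0,0,0,0.3,0,0,0,0,0.3,0,0,0,0,0.3,0,0,0,0,0.3,0,0,0,0,0.3]'

```text
time: 34.4
tool_pos: [0.5754, -0.2166, 0.056]
tcp_rot: [3.136, 0.181, 0.004]
contact_force: [4.7, 0.6, -5.9]
finger_gap: 0.361
finger_force: 35.5
```

```bash
python3 go.py .577 -.2168 .055 -83.2
python3 - <<'E'
from h import *
p,_=env.read_camera("top"); q,_=env.read_camera("side"); p=p[...,::-1];q=q[...,::-1]
cv2.imwrite("pics/g8.png",np.hstack([cv2.resize(p[170:270,190:290],(300,300),interpolation=2),cv2.resize(q[135:235,245:345],(500,500),interpolation=2)[100:400]]))
E
```

```text
t 34.4 pos [ 0.5754 -0.2166  0.056 ] head -83.38 tilt 0.13 F [ 4.69  0.56 -5.92] gap 0.361 ff 35.5 q7 -0.55
units tool [0.053 0.011 0.034] ('turn', np.float64(-0.0005))
```

View pics/g8.png

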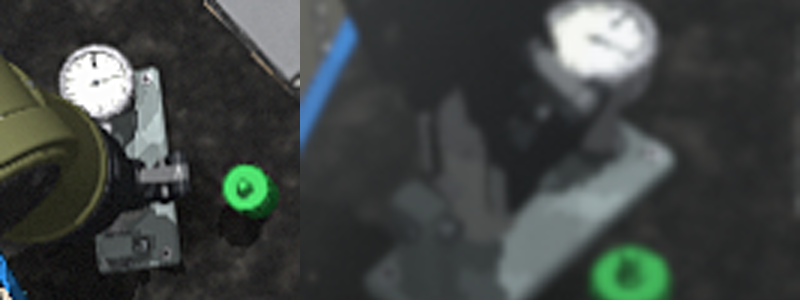

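Run:
```python
from h import *
env.close_job()
```

```text
the job is handed in; nothing more can be done
```

The job is handed in: the bezel is zeroed to within about 2° by camera, the lighter cartridge stands back on the bench, and the heavier one (about 0.36 kg by feel) is held upright against the anvil, clear of the base, with the pointer at about 3 mm.

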